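# Shorten the cassette rack by one hole and load the blue cassette

### The job

Shorten the cassette rack by one hole: press the orange sprung button on its sliding end, slide that end towards the fixed end, and let the button pop up fully in the very next hole. Then take the blue cassette from the grey stand and lower it upright, without dropping it, between the two ends into the pair of slots that matches its thickness, fully down on both ledges; let go of it and leave the black cassette and the tube rack where they are.

Things in the scene. Friction and masses are not known exactly. Their poses are not given: they have to be found in the camera images.
- rack: Adjustable cassette rack, fixed to the worktop: 90 mm wide dark base, steel channel along its own y (265 mm), a white slotted end fixed at -y, a like green sliding end at +y. Origin on the worktop under the channel's centre line; x across, z up. Holes every 30 mm. Cassettes fit only with the sliding end one hole in: seated centre then y = -42 mm, z = 102 mm.
- fixed_slots (a point): Mid-width of the fixed end at ledge height (z = 52 mm), on the slot backs (rack y = -104 mm). Both ends are 100 mm wide in x, top z = 97 mm, with three upright slots facing each other at rack x = -31 mm (17 mm wide), 0 (6 mm wide) and +29 mm (12 mm wide), each 14 mm deep in y, 45 mm high above its ledge, with mouths rounded 3 mm on all sides.
- sliding_slots (a point): The same point on the sliding end: slot backs at rack y = +50 mm at the start, moving with it. Behind (+y of) it is a finger well round the button, 44 mm long in y, floor z = 48 mm, open at both x sides: the end's upright back (to z = 97 mm) is 22 mm from the button's centre on the -y side, a tab (to z = 69 mm) 22 mm on the +y side; push these to slide it.
- sliding_end (a joint): Travel of the green sliding end in m; 0 at the start (locked in a hole), growing along the rack's -y, towards the fixed end. Holes at -0.030, 0, 0.030 and 0.060, each with about 1.5 mm play either way. Unlocked, it slides with about 2 to 4 N.
- detent_button (a joint): How far the orange button is down, m: 0 up (locked in a hole), 0.008 fully down. About 2 N starts it, 5 N holds it fully down; it must be down more than 4 mm to unlock. Between holes it stays down about 4 mm by itself when let go, and springs up to 0 at a hole, which locks the sliding end.
- button_top (a point): Centre of the top face of the orange button (36 mm in the rack's x by 28 mm in y); it moves with the button, 58 mm above the worktop when up.
- blue_center (a point): Centre of the loose blue cassette, a stiff upright plate 118 mm long (its own y), 9 mm thick (its own x) and 100 mm high (z), with pale window, about 0.15 kg. At the start it stands on its long edge in one of the two grooves of the grey stand. Seated in the rack, its centre is 102 mm above the worktop and its y lies along the rack's y (either way round).
- black_center (a point): Centre of the loose black cassette, the same but 13 mm thick, in the stand's other groove; to be left alone.
- stand: Grey parking stand fixed to the worktop, 108 x 110 x 26 mm, origin in the middle of its underside; two grooves along its y at x = -32.5 and +32.5 mm, 16 mm wide, floor 6 mm up, 20 mm deep.
- tubes: White tube rack, 63 x 145 x 41 mm, loose on the worktop, origin at the centre of its underside; a bystander.
There are look-alikes about, which are no part of the job. Leave any yellow look-alike of the part that bears blue_center alone.

How it is judged:
On the way, in this order (a step that is already met when the one before it is completed fails the run):
1. the sliding end is locked in the next hole, button up (value of joint sliding_end between 0.0265 and 0.0335 m and value of joint detent_button below 0.0015 m), for 0.2 s.
2. the blue cassette is lowered in the gripper to within 15 mm of the ledges in the matching slots (z of blue_center in the frame of rack below 0.117 m and x of blue_center in the frame of rack between 0.022 and 0.036 m and y of blue_center in the frame of rack between -0.05 and -0.034 m and contact force between the fingers and blue_cassette above 0.5 N).
At the end, for the whole second after the job is handed in: The sliding end is locked one hole in (joint 30 mm, within 3.5 mm) with the button up (within 1.5 mm); the blue cassette stands at rest in the 12 mm slots: centre within 4 mm of its seated height and 6 mm of its seated place, upright within 0.12 rad and along the rack within 0.1 rad (all of step 1 and z of blue_center in the frame of rack between 0.098 and 0.106 m and x of blue_center in the frame of rack between 0.023 and 0.035 m and y of blue_center in the frame of rack between -0.048 and -0.036 m and angle between blue_center's own z axis and vertical below 0.12 rad and angle between the y axis of blue_center and the y axis of rack, either way round below 0.1 rad and linear speed of blue_cassette below 0.02 m/s); the robot touches nothing.
It fails at once if the black cassette is moved more than 15 mm (distance of black_center from where it was at the start of the episode above 0.015 m).
It fails at once if the tube rack is moved more than 20 mm (distance of tubes from where it was at the start of the episode above 0.02 m).
It also fails if it takes over 48 s, if anything falls off the work surface, if the arm or the gripper's body presses on something with over 40 N, if the wrist force passes 120 N, or if a joint passes its speed limit or range.

### The arm

A 7-joint arm with a two-finger parallel gripper is mounted at the origin on a cart in front of the work surface, level with it; the furniture and walls round the work are solid. World frame = base frame: x ahead of the robot, y to its left, z up, the work surface at z = 0. Lengths are in m, angles in rad, forces in N, time in s.
With the tool pointing down it reaches from about 0.425 to 1.025 m from the base axis. Payload 3.6 kg.
Tool frame: the origin (TCP) lies at the very end of the fingers, on their centre line; the grasp point (between the pads) lies 19 mm behind it (env.hold_point_z is the distance from the TCP to the grasp point, in m); z points along the fingers, y is the line along which they close (so a half turn about z gives the same grasp; the last joint's range is limited). The gripper opens to 85 mm and grips with 20 to 120 N. Pads are 22 mm wide; open, the fingers measure 114 mm over their backs; the gripper's body (76 mm by 85 mm) begins 54 mm behind the grasp point. The pads swing forward as they close: fully open they stand 13 mm farther back than shut.
Start: joints at [-1.415, 0.591, 0.048, 1.609, -0.033, 0.943, -0.034], TCP at [0.179, 0.703, 0.231] pointing down, gripper open.
Joint ranges: [-2.69, 2.69], [-0.47, 2.24], [-1.27, 1.36], [0.19, 2.51], [-1.53, 4.68], [0.08, 2.07], [-3.09, 3.09]. Speed limits (rad/s): [2.57, 2.57, 3.14, 3.14, 3.14, 3.14, 3.14].

### API

Orientations are given as a 3x3 rotation matrix whose columns are the frame's x, y, z axes.
In Python, from cell import sensors, viewer, sign_off, env gives the robot as it stands. The module is installed in compiled form; this text tells all that it offers.
- The arm moves only by the tool arm_command, never from a script. Its argument "motion" is a list of rows, each a list of 6 numbers: the shift along the tool's x, y, z in m, then the turn, a rotation vector about the tool's x, y, z in rad. A call has 1 to 5 rows; each row is the pose to reach, as a shift and turn from the pose commanded when the call began, along the tool's axes at that moment; what a row does not reach only later rows make up. A row lasts 1/10 s, in which the tool goes at most 50 mm and 8.59 degrees, less where a joint would pass 70% of its speed; a pose out of reach is approached as far as the arm can. A call with a gripper value outside its range is refused whole. "fingers" is the opening, from 0 (shut) to 1 (fully open), set as the call begins (left out, the last holds). The fingers move at their own pace and stop on an object; the grip force is fixed at half the most. Time passes only in rows, so rows that repeat a pose let the fingers close. It gives the time, the measured TCP pose, the force, the opening and the grip force at its end, in the units of the state.
- sensors.state(): the state, without advancing time (a new reading comes with each control period).
- viewer.snapshot(name): name is "scene" or "top" or "wrist"; returns a dict with "frame" (480x640x3 uint8, red, green, blue), "K" (3x3 intrinsics, pixels), "R" (3x3) and "t" (3): a world point X has camera coordinates R X + t; the wrist camera has in their place "mount" (4x4, takes a point from camera to tool coordinates, whose origin is the TCP and whose axes are the flange's). Camera axes: x right, y down, z forward; pixel columns grow to the right and rows downward; lengths in m; the calibration is good to about 2 mm. A picture is of the moment at which its call begins: read the wrist's pose just before it. There is no depth.
- sign_off(): hands the job in; it is judged then, once.
Trained networks look in a picture, given as the dict that the camera call returned (one of the last four; its "shot" number tells which), for a name from the list of things; names that differ only in an ending like _2 or _b are one class to them, and where a whole thing is asked for, a point or a joint stands for the part that bears it (a point fixed in the world has none). Each returns a list of dicts, best first, with "confidence" (0 to 1); they miss things now and then, are a little off and sometimes report something else, mostly with a low value. They report only what shows in the picture. A call takes as long as a camera call. They do not tell look-alikes from the thing itself.
- viewer.recognise(label, picture): "location" ([row, column] in pixels, amid what is visible of it).
- viewer.outline_of(label, picture): "pixels" (480x640 bool, what is visible of it) and "location" ([row, column] in pixels, amid what is visible of it).
The state is a dict: "time_s": time; "q": joint angles; "joint_vel": joint speeds; "joint_torque": joint torques, N m; "tcp_pos": TCP position; "eef_rot": TCP orientation; "force": force on the tool from outside, world axes, zero at the start; "moment": the same for the moment, N m; "opening": finger opening in m; "grasp_force": force on a finger pad.
Only numpy, scipy, OpenCV 4.12 (cv2) and the standard library are available. Lean on these libraries where they do the work, as an engineer would, in place of code of your own. Each camera call takes 0.05 s, during which the arm holds its last target. There are 200 camera calls.

## Working session

There is one attempt and no reset: what is moved stays moved. The work goes in short steps, Python scripts to look and compute and a tool call to move; the robot and the scene stay as the last step left them, time stands still between calls to the robot, and variables do not carry over. Pictures are saved under pics/ and viewed, at most 10 in all, crops included, and the job is handed in when it is done.

Besides the shell and the picture viewer there is one more tool, called after "Request:" in YAML: its name, and indented under it one key for each argument. arm_command: Moves the arm, as the interface text tells. Its arguments: {"type":"object","properties":{"motion":{"type":"array"},"fingers":{"type":"number"}},"required":["motion"]}

```bash
mkdir -p pics
python3 - <<'E'
from cell import sensors, viewer, env
import cv2, numpy as np, pickle
s=sensors.state(); print({k:np.round(v,3).tolist() for k,v in s.items()}, env.hold_point_z)
D={}
for n in("scene","top"):
    p=viewer.snapshot(n); D[n]=p
    cv2.imwrite(f"pics/{n}0.png",p["frame"][:,:,::-1])
    for l in ["rack","fixed_slots","sliding_slots","button_top","blue_center","black_center","stand","tubes"]:
        try: print(n,l,[(np.round(d["location"],1).tolist(),round(d["confidence"],2)) for d in viewer.recognise(l,p)])
        except Exception as e: print(n,l,e)
    print(p["K"].tolist(),np.round(p["R"],4).tolist(),p["t"])
pickle.dump(D,open("d0.pkl","wb"))
E
```

```text
{'time_s': 0.0, 'q': [-1.415, 0.592, 0.048, 1.61, -0.033, 0.943, -0.034], 'joint_vel': [-0.001, -0.0, 0.001, 0.0, 0.001, -0.0, -0.001], 'joint_torque': [-0.0, -54.869, 1.546, -19.813, 0.009, 0.009, 0.0], 'tcp_pos': [0.179, 0.702, 0.23], 'eef_rot': [[-0.969, 0.247, -0.0], [0.247, 0.969, -0.002], [-0.0, -0.002, -1.0]], 'force': [0.389, -0.361, 0.688], 'moment': [-0.024, 0.005, -0.013], 'grasp_force': 0.0, 'opening': 0.085} 0.0187
scene rack [([234.2, 294.7], 0.7)]
scene fixed_slots [([234.4, 295.7], 0.92)]
scene sliding_slots [([209.1, 278.9], 0.86)]
scene button_top []
scene blue_center [([298.7, 418.8], 0.89), ([292.1, 280.7], 0.76)]
scene black_center [([318.7, 380.0], 0.6)]
scene stand [([357.9, 379.4], 0.96)]
scene tubes [([248.9, 386.2], 0.76)]
[[488.4041406312937, 0.0, 319.7914090457612], [0.0, 488.4041406312937, 245.12861713385539], [0.0, 0.0, 1.0]] [[0.8388, -0.5444, 0.0115], [-0.233, -0.3779, -0.8961], [0.4921, 0.7489, -0.4438]] [-0.440438    0.17145868  0.65582027]
top rack [([236.7, 256.6], 0.57)]
top fixed_slots [([234.6, 251.6], 0.85)]
top sliding_slots [([223.5, 229.7], 0.7), ([256.7, 447.1], 0.41)]
top button_top [([221.5, 226.1], 0.66)]
top blue_center [([256.1, 444.1], 0.86), ([321.7, 370.2], 0.73), ([223.7, 229.3], 0.3)]
top black_center [([295.0, 450.7], 0.67), ([233.9, 253.4], 0.39)]
top stand [([280.6, 443.6], 0.73), ([294.0, 448.4], 0.36)]
top tubes [([179.3, 348.5], 0.56)]
[[584.6059286261925, 0.0, 314.98782006560026], [0.0, 584.6059286261925, 229.3640401636275], [0.0, 0.0, 1.0]] [[0.1283, -0.9917, 0.0005], [-0.9717, -0.1258, -0.2001], [0.1986, 0.0252, -0.9798]] [-0.05187688  0.54471105  1.0866986 ]
```

View pics/scene0.png

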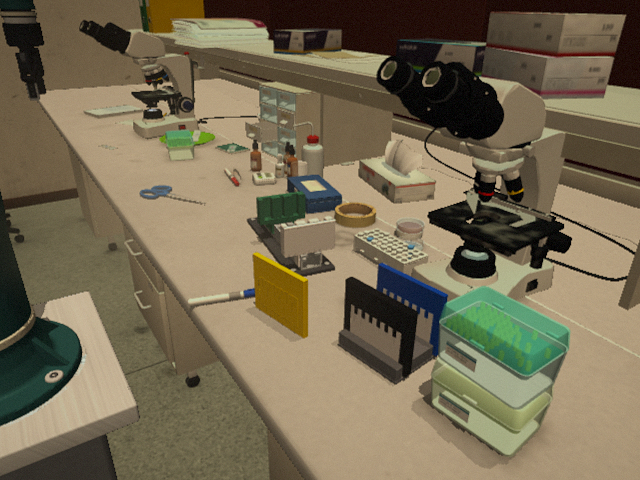

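View pics/top0.png

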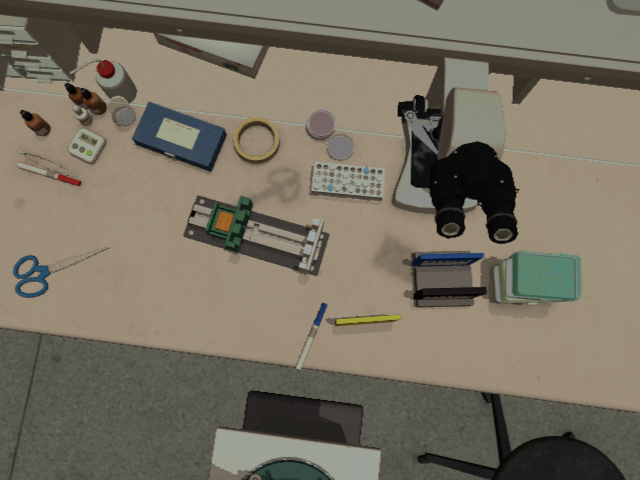

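Scene view: rack at about (235,290), with the green sliding end left of the white fixed end. Blue cassette is at (298,418) in the far groove, black at (319,380) in the near one, and the yellow look-alike stands alone at (292,281). Top view: blue (256,444), black (295,450), yellow (321,370). The target is the blue one in the stand. The orange button is at (221,226).

```bash
cat > h.py <<'E'
import numpy as np, cv2
def ray(p,px,z):  # px=(col,row) -> world point at height z
    d=p["R"].T@np.linalg.inv(p["K"])@np.array([px[0],px[1],1.]); c=-p["R"].T@p["t"]
    return c+d*(z-c[2])/d[2]
def tri(ps,pxs):
    A=[];b=[]
    for p,px in zip(ps,pxs):
        d=p["R"].T@np.linalg.inv(p["K"])@np.array([px[0],px[1],1.]); d/=np.linalg.norm(d); c=-p["R"].T@p["t"]
        M=np.eye(3)-np.outer(d,d); A.append(M); b.append(M@c)
    return np.linalg.lstsq(np.vstack(A),np.hstack(b),rcond=None)[0]
def proj(p,X):
    c=p["R"]@X+p["t"]; u=p["K"]@c; return u[:2]/u[2]
def blob(im,lo,hi,box):
    h=cv2.cvtColor(im,cv2.COLOR_RGB2HSV); m=cv2.inRange(h,lo,hi); k=np.zeros_like(m); x0,y0,x1,y1=box; k[y0:y1,x0:x1]=1
    m=m*k; n,l,s,c=cv2.connectedComponentsWithStats(m); i=1+np.argmax(s[1:,4]); return (l==i),s[i],c[i]
E
python3 - <<'E'
from h import *; import pickle
D=pickle.load(open("d0.pkl","rb")); T=D["top"];S=D["scene"]
for p in(T,S): print("cam",-p["R"].T@p["t"])
m,s,c=blob(T["frame"],(5,120,60),(22,255,255),(195,190,260,260)); print("button",s,c,ray(T,c,.058))
r=cv2.minAreaRect(np.argwhere(m)[:,::-1].astype(np.float32)); print(r)
m,s,c=blob(T["frame"],(105,120,40),(130,255,255),(400,240,500,280)); print("blue",s,c); r=cv2.boxPoints(cv2.minAreaRect(np.argwhere(m)[:,::-1].astype(np.float32))); print(r,[ray(T,x,.106).round(3) for x in r])
print("eyepieces low z .25", ray(T,(452,238),.3),ray(T,(502,240),.3))
im=T["frame"]; a=cv2.resize(im[185:285,175:335],None,fx=4.8,fy=4.8,interpolation=cv2.INTER_CUBIC)
cv2.imwrite("pics/c1.png",a[:,:,::-1])
b=cv2.resize(im[210:320,400:540],None,fx=5,fy=5,interpolation=cv2.INTER_CUBIC); cv2.imwrite("pics/c2.png",b[:,:,::-1])
E
```

```text
cam [ 0.32016083 -0.01028503  1.1737574 ]
cam [ 0.08663025 -0.66613436  0.44971563]
button [215 211  19  21 269] [223.9330855  221.08550186] [0.53979725 0.1969241  0.058     ]
((224.00003051757812, 221.00003051757812), (14.546475410461426, 18.34120750427246), 18.43494987487793)
blue [420 253  63   9 376] [450.83244681 256.61702128]
[[420. 253.]
 [482. 253.]
 [482. 261.]
 [420. 261.]] [array([ 0.517, -0.181,  0.106]), array([ 0.532, -0.295,  0.106]), array([ 0.517, -0.296,  0.106]), array([ 0.502, -0.183,  0.106])]
eyepieces low z .25 [ 0.51069901 -0.19621639  0.3       ] [ 0.51737405 -0.27185298  0.3       ]
```

View pics/c1.png

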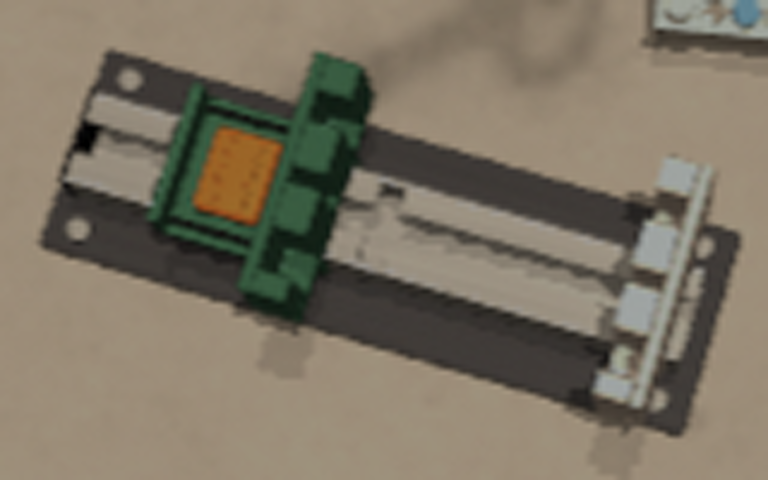

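View pics/c2.png

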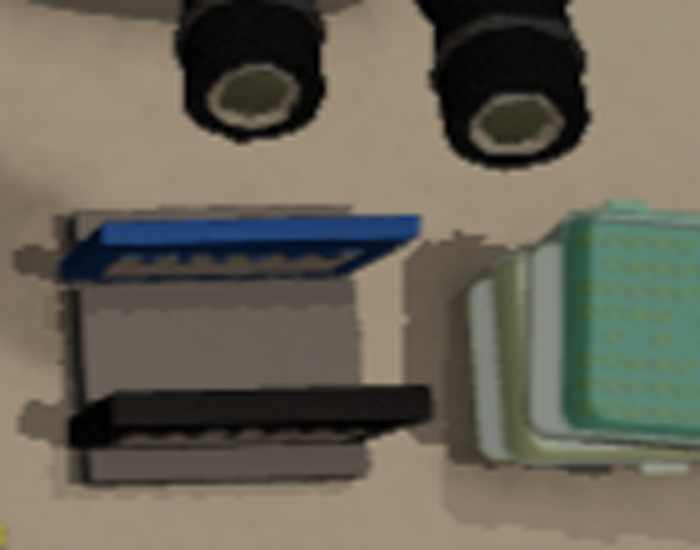

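Crops confirm them. c1 shows the orange button in the green well and the fixed end to the right. c2 shows blue's top face in the far groove (crop 105..420, 215..245) with the microscope eyepieces above it, so I check their height before planning.

Run:
```python
from h import *; import pickle
D=pickle.load(open("d0.pkl","rb")); T=D["top"];S=D["scene"]
c1=lambda u,v:((u+.5)/4.8-.5+175,(v+.5)/4.8-.5+185); c2=lambda u,v:((u+.5)/5-.5+400,(v+.5)/5-.5+210)
P=np.array([ray(T,c1(*q),.008) for q in[(110,50),(740,235),(683,435),(40,245)]]);print("base",P.round(4)[:,:2],np.linalg.norm(P-np.roll(P,-1,0),axis=1))
print("centre",P.mean(0)); d=(P[0]+P[3]-P[1]-P[2])/2; print("yaw from +y",np.arctan2(-d[0],d[1]), np.linalg.norm(d))
b=ray(T,c1(238,175),.058);print("button",b)
B=np.array([ray(T,c2(*q),.106) for q in[(105,222),(420,215),(418,238),(105,245)]]);print("blue",B.round(4)[:,:2],B.mean(0)); d=(B[0]+B[3]-B[1]-B[2])/2; print(np.arctan2(-d[0],d[1]),np.linalg.norm(d))
for a,c in[((452,230),(397,68)),((502,234),(432,82)),((478,150),(510,150))]: X=tri((T,S),(a,c));print("eye",X,proj(T,X),proj(S,X))
```

```text
base [[ 0.5969  0.2689]
 [ 0.5514 -0.0092]
 [ 0.4639  0.0039]
 [ 0.5091  0.2839]] [0.28182281 0.08843911 0.28368872 0.08915339]
centre [0.53031322 0.13687769 0.008     ]
yaw from +y -0.16112982910916723 0.2827555343331993
button [0.53990651 0.19643858 0.058     ]
blue [[ 0.5155 -0.1824]
 [ 0.5331 -0.2977]
 [ 0.5244 -0.2976]
 [ 0.507  -0.1832]] [ 0.51999718 -0.24022063  0.106     ]
0.15127790271565608 0.11618722135952574
eye [ 0.50914871 -0.18217967  0.37786358] [454.72411227 227.41681355] [392.87870846  69.21927467]
eye [ 0.50983122 -0.24998871  0.37103888] [501.96596693 234.02839879] [432.05282045  81.9822491 ]
eye [ 0.67617031 -0.24044419  0.26424488] [482.22676843 146.85649634] [503.94457807 151.85941141]
```

Eyepieces hang at z≈0.37 directly above blue, so I'll grasp it with the tool tilted about 45° in the cassette's plane. First go over the button.

```bash
cat >> h.py <<'E'
from scipy.spatial.transform import Rotation as Ro
def toolR(yaw,tilt):
    """tool x along the direction world +y turned by yaw; tilt leans the hand towards that direction (rad)"""
    a=np.array([-np.sin(yaw),np.cos(yaw),0]); dn=np.array([0,0,-1.])
    z=np.cos(tilt)*dn-np.sin(tilt)*a; x=np.cos(tilt)*a+np.sin(tilt)*dn; return np.c_[x,np.cross(z,x),z]
def rel(s,pos,R):
    E=s["eef_rot"]; return np.r_[E.T@(np.array(pos)-s["tcp_pos"]),Ro.from_matrix(E.T@R).as_rotvec()].round(4).tolist()
E
python3 - <<'E'
from h import *; from cell import sensors; import pickle
s=sensors.state(); s={k:np.array(v) for k,v in s.items()}
print(rel(s,[.535,.17,.19],toolR(-.16,0)))
T=pickle.load(open("d0.pkl","rb"))["top"]; c1=lambda u,v:((u+.5)/4.8-.5+175,(v+.5)/4.8-.5+185)
u=np.array([.16,.987,0]); o=np.array([.5303,.1369,0])
for q in[(697,165),(632,400),(320,55),(243,280),(372,95),(298,315)]: X=ray(T,c1(*q),.097)-o; print(q,"along",X@u,"lat",X@[.987,-.16,0])
E
```

```text
[-0.4763, -0.428, 0.0413, 0.0001, -0.0, 1.481]
(697, 165) along -0.1196693144215874 lat 0.04884582417298695
(632, 400) along -0.12199516368259863 lat -0.04751383298563362
(320, 55) along 0.03614541847037415 lat 0.04901340897985102
(243, 280) along 0.03687237643928893 lat -0.04568690592502375
(372, 95) along 0.011409426291505199 lat 0.039356433988197916
(298, 315) along 0.012031879957601377 lat -0.05270945879220607
```

Request:
arm_command:
  motion:
    - [-0.035,-0.031,0.003,0,0,0.11]
    - [-0.07,-0.062,0.006,0,0,0.22]
    - [-0.105,-0.093,0.009,0,0,0.33]
    - [-0.14,-0.124,0.012,0,0,0.44]
    - [-0.175,-0.155,0.015,0,0,0.55]
  fingers: 0

```text
time_s: 1.4
tcp_pos: [0.3114, 0.5076, 0.2165]
eef_rot: [[-0.694, 0.72, 0.0], [0.72, 0.694, 0.001], [0.0, 0.001, -1.0]]
force: [1.3, 0.3, -0.7]
opening: 0.0125
grasp_force: 0.0
```

Run:
```python
from h import *; from cell import sensors
s=sensors.state(); s={k:np.array(v) for k,v in s.items()}
print(s["tcp_pos"],s["time_s"],rel(s,[.535,.17,.19],toolR(-.16,0)))
```

```text
[0.31142419 0.50760715 0.21652952] 1.4 [-0.3983, -0.0732, 0.0264, 0.0007, -0.0006, 0.9267]
```

Request:
arm_command:
  motion:
    - [-0.048,-0.009,0.003,0,0,0.14]
    - [-0.096,-0.018,0.006,0,0,0.28]
    - [-0.144,-0.027,0.009,0,0,0.42]
    - [-0.192,-0.035,0.012,0,0,0.56]
    - [-0.24,-0.044,0.015,0,0,0.7]

```text
time_s: 1.9
tcp_pos: [0.4473, 0.305, 0.2017]
eef_rot: [[-0.066, 0.998, 0.001], [0.998, 0.066, 0.001], [0.001, 0.001, -1.0]]
force: [0.8, 0.8, 0.3]
opening: 0.0002
grasp_force: 0.0
```

Request:
arm_command:
  motion:
    - [-0.006,-0.049,0.003,0,0,0.11]
    - [-0.012,-0.098,0.006,0,0,0.22]
    - [-0.02,-0.14,0.009,0,0,0.227]
    - [-0.02,-0.14,0.011,0,0,0.227]

```text
time_s: 2.3
tcp_pos: [0.3009, 0.2727, 0.1892]
eef_rot: [[0.152, 0.988, -0.008], [0.988, -0.152, -0.004], [-0.006, -0.008, -1.0]]
force: [-0.3, -0.6, 0.1]
opening: -0.0001
grasp_force: 0.0
```

Run:
```python
from h import *; from cell import sensors,viewer
s=sensors.state(); s={k:np.array(v) for k,v in s.items()}
print(s["tcp_pos"],s["time_s"],s["q"],s["opening"],rel(s,[.535,.17,.19],toolR(-.16,0)))
p=viewer.snapshot("wrist"); import pickle; pickle.dump((s,p),open("w1.pkl","wb")); cv2.imwrite("pics/w1.png",p["frame"][:,:,::-1]); print(p["mount"],p["K"])
```

```text
[0.30093362 0.27272378 0.18919003] 2.3 [-1.23375566  0.29643145  0.47900224  2.34339928 -0.26206332  0.55814503
 -0.70048312] -8.19408905014491e-05 [-0.0659, 0.247, -0.0023, -0.0075, 0.0057, 0.0073]
[[ 6.49925147e-04 -9.48946813e-01 -3.15435450e-01  8.13305834e-02]
 [ 9.99999785e-01  5.88373977e-04  2.90358603e-04  3.86547735e-04]
 [-8.99408607e-05 -3.15435571e-01  9.48946992e-01 -1.42576038e-01]
 [ 0.00000000e+00  0.00000000e+00  0.00000000e+00  1.00000000e+00]] [[426.35031901   0.         316.23225762]
 [  0.         426.35031901 235.01102044]
 [  0.           0.           1.        ]]
```

Request:
arm_command:
  motion:
    - [-0.013,0.048,0,0,0,0.007]
    - [-0.026,0.096,0,0,0,0.007]
    - [-0.04,0.144,0,0,0,0.007]
    - [-0.053,0.192,0,0,0,0.007]
    - [-0.066,0.24,0,0,0,0.007]

```text
time_s: 2.85
tcp_pos: [0.5387, 0.173, 0.1908]
eef_rot: [[0.162, 0.987, 0.003], [0.987, -0.162, 0.001], [0.001, 0.003, -1.0]]
force: [0.2, 1.7, 0.5]
opening: -0.0002
grasp_force: 0.0
```

Run:
```python
from h import *; from cell import sensors,viewer
s=sensors.state(); s={k:np.array(v) for k,v in s.items()}
print(s["tcp_pos"],s["time_s"],s["q"],rel(s,[.540,.197,.08],toolR(-.16,0)))
p=viewer.snapshot("wrist"); import pickle; pickle.dump((s,p),open("w1.pkl","wb")); cv2.imwrite("pics/w1.png",p["frame"][:,:,::-1])
```

```text
[0.53869902 0.17300834 0.19081799] 2.85 [-0.72363802  0.47960392  0.45576339  2.02286187 -0.31874821  0.70439732
 -0.23068271] [0.0238, -0.0029, 0.1108, 0.0025, -0.0011, -0.003]
```

View pics/w1.png

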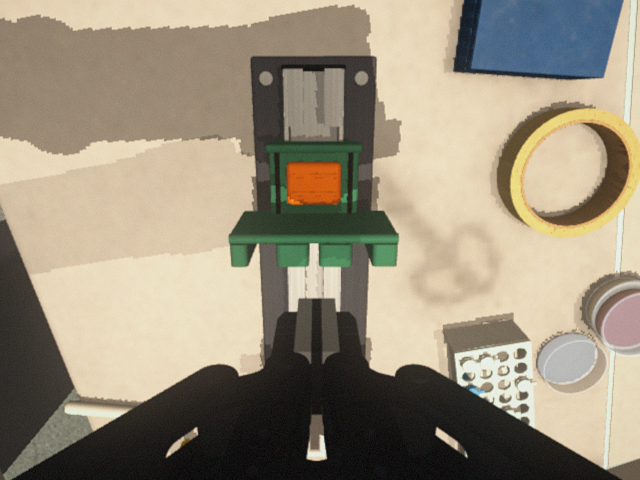

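Wrist view: the orange button is at (314,183), the tape and tubes are well clear, and the sliding end's top back edge runs (230,240)–(397,240).

```bash
cat >> h.py <<'E'
def wpic(s,p):
    """wrist picture -> same dict with world R,t"""
    M=np.array(p["mount"]); Rc=s["eef_rot"]@M[:3,:3]; c=s["eef_rot"]@M[:3,3]+s["tcp_pos"]
    return dict(K=p["K"],R=Rc.T,t=-Rc.T@c,frame=p["frame"])
E
python3 - <<'E'
from h import *; import pickle
s,p=pickle.load(open("w1.pkl","rb")); w=wpic(s,p)
m,st,c=blob(p["frame"],(3,150,80),(20,255,255),(260,140,370,210)); print(st,c); b=ray(w,c,.058); print("button",b)
A=ray(w,(230,240),.097);B=ray(w,(397,240),.097); d=B-A; print("edge",A,B,np.linalg.norm(d),"yaw",np.arctan2(d[1],d[0]))
A=ray(w,(252,57),.008);B=ray(w,(376,57),.008); d=B-A; print("base edge",A,B,np.linalg.norm(d),"yaw",np.arctan2(d[1],d[0]))
print(rel(s,[b[0],b[1],.075],toolR(-.16,0)))
E
```

```text
[ 286  162   55   43 2311] [313.369537   182.88057118]
button [0.54181826 0.19871311 0.058     ]
edge [0.48946826 0.18089666 0.097     ] [0.58611694 0.16497426 0.097     ] 0.09795146488129143 yaw -0.1632784654838525
base edge [0.51196021 0.28466055 0.008     ] [0.59841396 0.2705151  0.008     ] 0.087603333944827 yaw -0.1621816934772573
[0.0257, -0.0014, 0.1158, 0.0025, -0.0011, -0.003]
```

Request:
arm_command:
  motion:
    - [0.02,-0.002,0.03,0.002,-0.001,-0.003]
    - [0.02,-0.002,0.075,0.002,-0.001,-0.003]
    - [0.02,-0.002,0.115,0.002,-0.001,-0.003]
    - [0.02,-0.002,0.127,0.002,-0.001,-0.003]

```text
time_s: 3.3
tcp_pos: [0.5351, 0.1936, 0.0599]
eef_rot: [[0.159, 0.987, -0.007], [0.987, -0.159, -0.002], [-0.003, -0.006, -1.0]]
force: [0.3, 0.1, 0.0]
opening: 0.0
grasp_force: 0.0
```

Request:
arm_command:
  motion:
    - [0,0,0.003,0,0,0]
    - [0,0,0.006,0,0,0]
    - [0,0,0.009,0,0,0]
    - [0,0,0.012,0,0,0]
    - [0,0,0.013,0,0,0]

```text
time_s: 3.8
tcp_pos: [0.5374, 0.194, 0.0516]
eef_rot: [[0.16, 0.987, 0.001], [0.987, -0.16, 0.0], [0.0, 0.001, -1.0]]
force: [0.2, -1.0, 4.7]
opening: 0.0003
grasp_force: 2.3
```

Request:
arm_command:
  motion:
    - [-0.003,0,0,0,0,0]
    - [-0.006,0,0,0,0,0]
    - [-0.009,0,0,0,0,0]
    - [-0.012,0,0,0,0,0]
    - [-0.015,0,0,0,0,0]

```text
time_s: 4.3
tcp_pos: [0.5348, 0.179, 0.0507]
eef_rot: [[0.159, 0.987, 0.0], [0.987, -0.159, -0.0], [-0.0, 0.0, -1.0]]
force: [2.6, 1.9, 5.2]
opening: 0.0001
grasp_force: 2.4
```

```bash
cat > look.py <<'E'
from h import *; from cell import sensors,viewer; import sys,pickle
s=sensors.state(); s={k:np.array(v) for k,v in s.items()}
p=viewer.snapshot("wrist"); pickle.dump((s,p),open(sys.argv[1]+".pkl","wb")); w=wpic(s,p)
h=cv2.cvtColor(p["frame"],cv2.COLOR_RGB2HSV); m=cv2.inRange(h,(3,150,60),(20,255,255)); n,l,st,c=cv2.connectedComponentsWithStats(m)
i=1+np.argmax(st[1:,4]); print("button",st[i],c[i],ray(w,c[i],.054)); print(s["tcp_pos"],s["force"])
T=viewer.snapshot("top"); m,st,c=blob(T["frame"],(5,120,60),(22,255,255),(195,190,290,260)); print("top",st,c)
m,st,c=blob(T["frame"],(60,60,30),(90,255,255),(180,180,330,290)); print("green top",st,c)
E
python3 look.py w2
python3 - <<'E'
import pickle
from h import *
T=pickle.load(open("d0.pkl","rb"))["top"]; m,st,c=blob(T["frame"],(60,60,30),(90,255,255),(180,180,330,290)); print("green start",st,c)
E
```

```text
button [ 278  273   95   65 3575] [330.28587413 293.78517483] [0.54222843 0.19070243 0.054     ]
[0.5347622  0.179032   0.05067822] [2.58859398 1.86113451 5.18083222]
top [233 230   5   5  13] [235.         232.07692308]
green top [ 180  180   50   40 1366] [201.41288433 195.25768668]
green start [ 206  196   46   56 1104] [231.47826087 222.95471014]
```

Request:
arm_command:
  motion:
    - [-0.003,0,0,0,0,0]
    - [-0.006,0,0,0,0,0]
    - [-0.006,0,-0.006,0,0,0]
    - [-0.006,0,-0.013,0,0,0]
    - [-0.006,0,-0.015,0,0,0]

```text
time_s: 4.9
tcp_pos: [0.5308, 0.1728, 0.0653]
eef_rot: [[0.159, 0.987, -0.006], [0.987, -0.159, -0.001], [-0.002, -0.005, -1.0]]
force: [-0.2, -0.2, 0.4]
opening: -0.0001
grasp_force: 0.0
```

```bash
python3 look.py w3
python3 - <<'E'
import pickle,cv2
s,p=pickle.load(open("w3.pkl","rb")); cv2.imwrite("pics/w3.png",p["frame"][:,:,::-1])
E
```

```text
button [ 287  257   91   68 4588] [335.49062772 284.28334786] [0.54023309 0.18101861 0.054     ]
[0.53079898 0.17276246 0.06531072] [-0.15493922 -0.21752362  0.43291699]
top [234 223   9  12  33] [238.78787879 230.06060606]
green top [ 180  180   52   47 1549] [201.63524855 196.66946417]
```

View pics/w3.png

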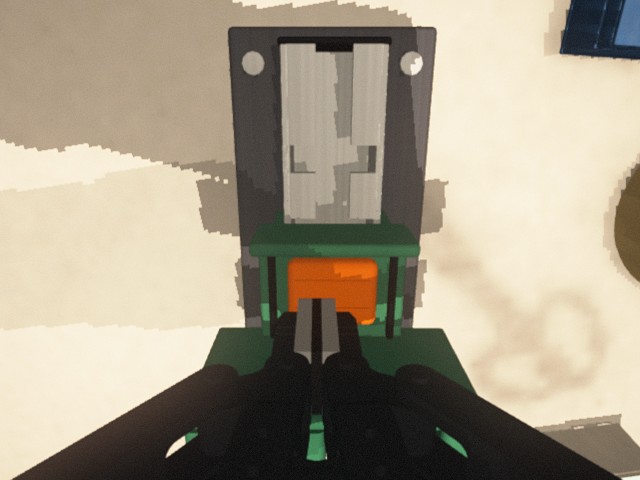

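The sliding end has moved about half way; the button centre is near (333,291) and the finger stands above its front part.

Run:
```python
from h import *; import pickle
u=np.array([.16,.987,0]); s0,p0=pickle.load(open("w1.pkl","rb")); s,p=pickle.load(open("w3.pkl","rb"))
a=ray(wpic(s0,p0),(313.4,182.9),.058); w=wpic(s,p)
for q,z in(((333,291),.054),): print((a-ray(w,q,z))@u)
# tab outer top edge, z=.069
print((ray(wpic(s0,p0),(314,146),.069)-ray(w,(335,246),.069))@u,(ray(wpic(s0,p0),(314,146),.069)-ray(w,(335,226),.069))@u)
print((a-s["tcp_pos"])@u)
```

```text
0.02063823898798761
0.021188849568959545 0.013943943229698804
0.02736347113312368
```

Request:
arm_command:
  motion:
    - [-0.003,0,0,0,0,0]
    - [-0.005,0,0,0,0,0]
    - [-0.007,0,0,0,0,0]
    - [-0.009,0,0,0,0,0]
    - [-0.011,0,0,0,0,0]

```text
time_s: 5.5
tcp_pos: [0.5308, 0.1637, 0.0651]
eef_rot: [[0.158, 0.987, -0.002], [0.987, -0.158, 0.001], [0.0, -0.003, -1.0]]
force: [-0.1, 4.2, -1.9]
opening: -0.0003
grasp_force: 1.8
```

Request:
arm_command:
  motion:
    - [-0.001,0,0,0,0,0]
    - [-0.002,0,0,0,0,0]
    - [-0.002,0,0,0,0,0]

```text
time_s: 5.8
tcp_pos: [0.5304, 0.1605, 0.0652]
eef_rot: [[0.159, 0.987, -0.003], [0.987, -0.159, -0.0], [-0.001, -0.003, -1.0]]
force: [0.1, 2.7, -2.5]
opening: -0.0004
grasp_force: 1.7
```

```bash
python3 look.py w4
```

```text
button [ 283  242   92   68 5650] [329.15858407 273.23168142] [0.53807368 0.17389891 0.054     ]
[0.5303701  0.1605302  0.06524896] [ 0.05457516  2.73378201 -2.47860602]
top [241 235   2   1   2] [241.5 235. ]
green top [ 180  180   61   55 2196] [205.31284153 199.71493625]
```

Request:
arm_command:
  motion:
    - [-0.001,0,0,0,0,0]
    - [-0.001,0,0,0,0,0]

```text
time_s: 6.1
tcp_pos: [0.5303, 0.1588, 0.0654]
eef_rot: [[0.159, 0.987, -0.002], [0.987, -0.159, -0.001], [-0.002, -0.002, -1.0]]
force: [-0.7, 0.4, -0.9]
opening: 0.0
grasp_force: 0.8
```

Request:
arm_command:
  motion:
    - [-0.001,0,0,0,0,0]
    - [-0.001,0,0,0,0,0]

```text
time_s: 6.3
tcp_pos: [0.5303, 0.1574, 0.0655]
eef_rot: [[0.16, 0.987, -0.002], [0.987, -0.16, -0.002], [-0.002, -0.002, -1.0]]
force: [-0.7, 0.9, -1.2]
opening: 0.0002
grasp_force: 0.3
```

Request:
arm_command:
  motion:
    - [-0.001,0,0,0,0,0]
    - [-0.001,0,0,0,0,0]

```text
time_s: 6.5
tcp_pos: [0.5304, 0.1568, 0.0655]
eef_rot: [[0.16, 0.987, -0.002], [0.987, -0.16, -0.001], [-0.001, -0.001, -1.0]]
force: [0.2, 0.8, -0.6]
opening: 0.0001
grasp_force: 0.3
```

```bash
python3 look.py w5
```

```text
button [ 281  244   94   71 5681] [328.0381975  275.88047879] [0.53749924 0.16901176 0.054     ]
[0.53039007 0.15681538 0.06550465] [ 0.22219147  0.80330709 -0.57651043]Traceback (most recent call last):
  File "look.py", line 6, in <module>
    T=viewer.snapshot("top"); m,st,c=blob(T["frame"],(5,120,60),(22,255,255),(195,190,290,260)); print("top",st,c)
                                     ~~~~^^^^^^^^^^^^^^^^^^^^^^^^^^^^^^^^^^^^^^^^^^^^^^^^^^^^^^
  File "h.py", line 15, in blob
    m=m*k; n,l,s,c=cv2.connectedComponentsWithStats(m); i=1+np.argmax(s[1:,4]); return (l==i),s[i],c[i]
                                                            ~~~~~~~~~^^^^^^^^^
    return _wrapfunc(a, 'argmax', axis=axis, out=out, **kwds)
    return bound(*args, **kwds)
ValueError: attempt to get argmax of an empty sequence
```

Request:
arm_command:
  motion:
    - [-0.001,0,0,0,0,0]
    - [-0.001,0,0,0,0,0]

```text
time_s: 6.8
tcp_pos: [0.5304, 0.1563, 0.0655]
eef_rot: [[0.159, 0.987, -0.001], [0.987, -0.159, -0.001], [-0.001, -0.001, -1.0]]
force: [0.3, 0.8, 0.4]
opening: -0.0001
grasp_force: 0.4
```

```bash
sed -i '/T=viewer/,$d' look.py; python3 look.py w6
python3 - <<'E'
import pickle,cv2,numpy as np
a=[pickle.load(open(f"{n}.pkl","rb"))[1]["frame"][200:400,200:460] for n in("w4","w6")]
cv2.imwrite("pics/w46.png",cv2.resize(np.hstack(a),None,fx=1.5,fy=1.5)[:,:,::-1])
E
```

```text
button [ 280  245   94   70 5678] [327.8099683  275.87530821] [0.53744007 0.168568   0.054     ]
[0.53041821 0.15633786 0.06547449] [0.27451106 0.76581719 0.40493036]
```

View pics/w46.png

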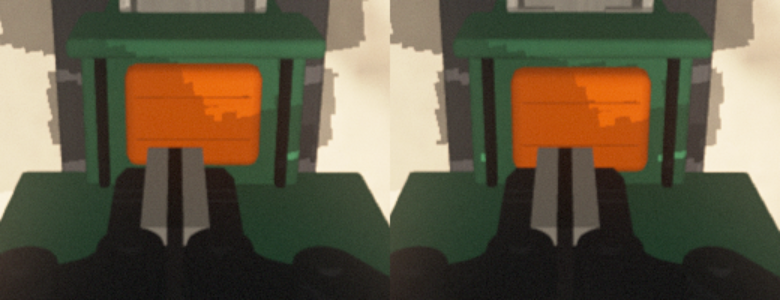

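Request:
arm_command:
  motion:
    - [0.004,0,0,0,0,0]
    - [0.006,0,-0.04,0,0,0]
    - [0,0,-0.085,0,0,0]
    - [-0.02,0,-0.125,0,0,0]
    - [-0.02,0,-0.125,0,0,0]

```text
time_s: 7.35
tcp_pos: [0.5303, 0.1341, 0.1953]
eef_rot: [[0.163, 0.987, 0.007], [0.987, -0.163, 0.001], [0.002, 0.007, -1.0]]
force: [1.0, 0.7, -0.3]
opening: -0.0003
grasp_force: 0.0
```

```bash
python3 look.py w7
python3 - <<'E'
import pickle
from h import *
u=np.array([.16,.987,0]);v=np.array([.987,-.16,0])
R=[]
for n in("w1","w7"):
    s,p=pickle.load(open(n+".pkl","rb")); w=wpic(s,p); f=p["frame"]
    m,st,c=blob(f,(3,150,60),(20,255,255),(200,100,430,330)); rc=cv2.minAreaRect(np.argwhere(m)[:,::-1].astype(np.float32)); print(n,st,c,rc)
    C=ray(w,c,.058); R.append(C); cam=-w["R"].T@w["t"]
    A=ray(w,(st[0],c[1]),.058);B=ray(w,(st[0]+st[2],c[1]),.058); print("width at .058:",np.linalg.norm(A-B),C, cam)
print("travel",(R[0]-R[1])@u,"lat",(R[0]-R[1])@v)
s,p=pickle.load(open("w7.pkl","rb")); cv2.imwrite("pics/w7.png",p["frame"][:,:,::-1])
E
```

```text
button [ 288  148   55   43 2282] [315.52147239 169.12226117] [0.53675606 0.16705755 0.054     ]
[0.53033586 0.13409558 0.19534585] [ 0.96222276  0.72018897 -0.29168418]
w1 [ 286  162   55   43 2311] [313.369537   182.88057118] ((313.0, 183.0), (42.0, 54.0), 90.0)
width at .058: 0.035977335376199585 [0.54181826 0.19871311 0.058     ] [0.5518974  0.2531037  0.33347778]
w7 [ 288  148   55   43 2282] [315.52147239 169.12226117] ((314.9999694824219, 168.99998474121094), (53.99999237060547, 41.99999237060547), -0.0)
width at .058: 0.03620198267157501 [0.53684366 0.16772089 0.058     ] [0.54297693 0.21416609 0.33806815]
travel 0.03138525414214726 lat -4.8817440639207024e-05
```

View pics/w7.png

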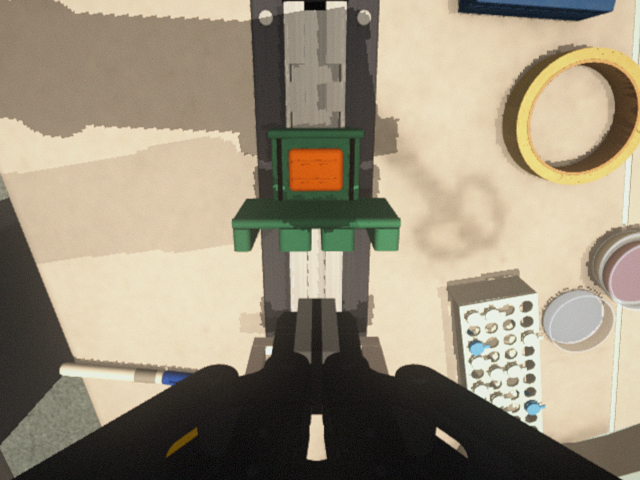

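Button is back to full apparent size (36.2 mm at z=58) and travel measures ≈31 mm: locked in the next hole. Next I move back along the rack for one look at both ends.

Request:
arm_command:
  motion:
    - [-0.045,0,0,0,0,0]
    - [-0.09,0,0,0,0,0]
    - [-0.13,0,0,0,0,0]
    - [-0.14,0,0,0,0,0]
    - [-0.14,0,0,0,0,0]
  fingers: 0.5

```text
time_s: 7.9
tcp_pos: [0.5036, -0.003, 0.1896]
eef_rot: [[0.163, 0.987, -0.004], [0.987, -0.163, -0.001], [-0.002, -0.004, -1.0]]
force: [-0.5, 0.3, 0.4]
opening: 0.0426
grasp_force: 0.0
```

```bash
python3 look.py w8
python3 - <<'E'
import pickle
from h import *
s,p=pickle.load(open("w8.pkl","rb")); print(s["q"],s["opening"],s["time_s"])
cv2.imwrite("pics/w8.png",cv2.resize(p["frame"][0:340,160:460],None,fx=1.7,fy=1.7,interpolation=cv2.INTER_CUBIC)[:,:,::-1])
print(rel(s,[.505,-.14,.165],toolR(.151,.785)))
E
```

```text
button [ 128  269   81   73 1621] [168.46514497 305.45280691] [ 0.38658985 -0.05025837  0.054     ]
[ 0.50363958 -0.00296803  0.1895628 ] [-0.46500174  0.30915819  0.42171105]
[-0.43889651  0.41156415  0.46513294  2.15040614 -0.30077653  0.64568697
  0.07206477] 0.042644072880752774 7.9
[-0.1349, 0.0238, 0.0247, -0.1278, -0.7771, -0.2966]
```

View pics/w8.png

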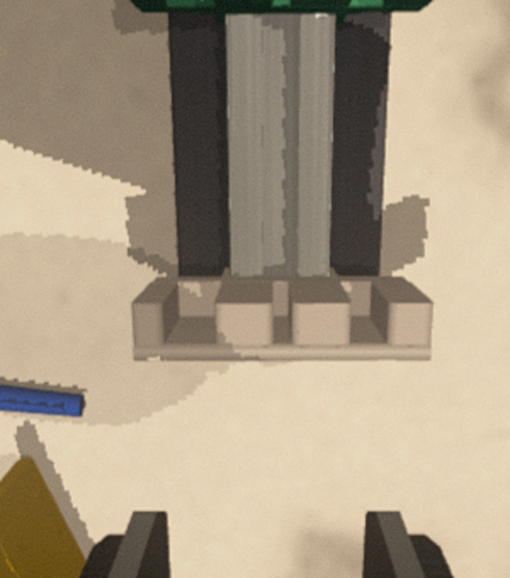

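Crop of w8: the fixed end's 12 mm slot is at crop (349–388, ~345), the slot-back line at row 347, and the open fingers are centred on col 266.

Run:
```python
import pickle
from h import *
u=np.array([.1615,.9869,0]);v=np.array([.9869,-.1615,0])
def P(n,q,z):
    s,p=pickle.load(open(n+".pkl","rb")); return ray(wpic(s,p),q,z)
def pr(t,X): print(t,X.round(4),"along",round(X@u,4),"lat",round(X@v,4))
c=lambda a,b:((a+.5)/1.7-.5+160,(b+.5)/1.7-.5)
F=P("w8",c(368.5,347),.097); pr("fixed slot back",F)
for a in(133,431,163,215,273,292,349,388): pr(a,P("w8",c(a,347),.097))
pr("fixed front",P("w8",c(368.5,303),.097))
for a in(233,399,252,280,311,322,355,376): pr(a,P("w7",(a,250),.097))
pr("tip of TCP?",pickle.load(open("w8.pkl","rb"))[0]["tcp_pos"])
```

```text
fixed slot back [0.541  0.0128 0.097 ] along 0.1 lat 0.5318
133 [0.4634 0.0255 0.097 ] along 0.1 lat 0.4532
431 [0.5615 0.0095 0.097 ] along 0.1 lat 0.5526
163 [0.4733 0.0239 0.097 ] along 0.1 lat 0.4632
215 [0.4904 0.0211 0.097 ] along 0.1 lat 0.4806
273 [0.5095 0.018  0.097 ] along 0.1 lat 0.5
292 [0.5158 0.0169 0.097 ] along 0.1 lat 0.5063
349 [0.5346 0.0139 0.097 ] along 0.1 lat 0.5253
388 [0.5474 0.0118 0.097 ] along 0.1 lat 0.5383
fixed front [0.5427 0.0275 0.097 ] along 0.1148 lat 0.5312
233 [0.4808 0.1342 0.097 ] along 0.2101 lat 0.4528
399 [0.5794 0.1177 0.097 ] along 0.2097 lat 0.5528
252 [0.492  0.1323 0.097 ] along 0.2101 lat 0.4642
280 [0.5086 0.1296 0.097 ] along 0.21 lat 0.481
311 [0.527  0.1265 0.097 ] along 0.2099 lat 0.4997
322 [0.5336 0.1254 0.097 ] along 0.2099 lat 0.5063
355 [0.5532 0.1221 0.097 ] along 0.2098 lat 0.5262
376 [0.5657 0.12   0.097 ] along 0.2098 lat 0.5389
tip of TCP? [ 0.5036 -0.003   0.1896] along 0.0784 lat 0.4975
```

Request:
arm_command:
  motion:
    - [-0.022,0.004,0,-0.02,-0.13,-0.049]
    - [-0.044,0.008,0,-0.042,-0.26,-0.098]
    - [-0.066,0.012,0,-0.063,-0.39,-0.147]
    - [-0.09,0.016,0.005,-0.084,-0.52,-0.196]
    - [-0.11,0.02,0.01,-0.105,-0.64,-0.245]

```text
time_s: 8.45
tcp_pos: [0.5092, -0.1102, 0.1803]
eef_rot: [[-0.075, 0.994, 0.083], [0.793, 0.11, -0.599], [-0.605, 0.021, -0.796]]
force: [-0.8, -0.5, -1.5]
opening: 0.0426
grasp_force: 0.0
```

```bash
cat > go.py <<'E'
from h import *; from cell import sensors; import sys
s=sensors.state(); s={k:np.array(v) for k,v in s.items()}; a=[float(x) for x in sys.argv[1:]]
print(s["time_s"],s["tcp_pos"].round(4),s["q"].round(2),"rel",rel(s,a[:3],toolR(a[3],a[4])))
E
python3 go.py .505 -.14 .165 .151 .785
```

```text
8.45 [ 0.5092 -0.1102  0.1803] [-0.88  0.69  0.92  2.25  0.29  0.42 -0.26] rel [-0.0141, -0.0077, 0.0297, -0.0114, -0.135, -0.0448]
```

Request:
arm_command:
  motion:
    - [-0.007,-0.004,0.008,-0.006,-0.07,-0.023]
    - [-0.007,-0.004,0.008,-0.006,-0.07,-0.04]

```text
time_s: 8.65
tcp_pos: [0.5036, -0.1205, 0.1756]
eef_rot: [[-0.113, 0.99, 0.088], [0.743, 0.143, -0.654], [-0.66, -0.008, -0.751]]
force: [1.1, -0.9, 0.6]
opening: 0.0425
grasp_force: 0.0
```

```bash
python3 go.py .505 -.14 .165 .151 .72;  python3 look.py w9
python3 - <<'E'
import pickle
from h import *
s,p=pickle.load(open("w9.pkl","rb")); cv2.imwrite("pics/w9.png",p["frame"][:,:,::-1])
w=wpic(s,p); a=np.array([-.15,.989,0]);n=np.array([.989,.15,0])
for l in(-.059,.059):
  for t in(-.0045,.0045): print(l,t,proj(w,np.array([.52,-.24,.106])+l*a+t*n).round(1))
E
```

```text
8.65 [ 0.5036 -0.1205  0.1756] [-0.91  0.75  0.97  2.27  0.33  0.38 -0.27] rel [-0.0076, -0.0013, 0.0209, -0.0113, 0.0005, -0.0002]
button [    0   195   175   274 25433] [ 56.80863445 323.98073369] [ 0.22668204 -0.54100731  0.054     ]
[ 0.50361644 -0.12048794  0.17564455] [ 1.14439806 -0.92903848  0.63424466]
-0.059 -0.0045 [310.1 310.9]
-0.059 0.0045 [321.  310.9]
0.059 -0.0045 [306.3 240. ]
0.059 0.0045 [321.6 240. ]
```

View pics/w9.png

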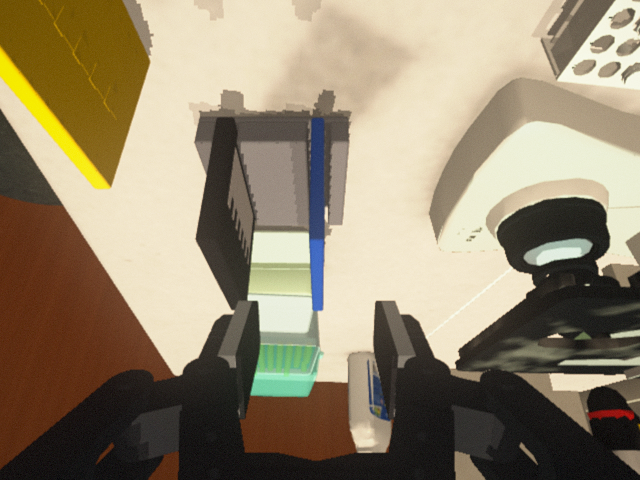

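Wrist view: blue top edge at cols 309–324, rows 240–310, matching the projected pose to about 2 px; black is well left, fingers are centred on 316. Approaching the grasp.

```bash
python3 go.py .5185 -.2304 .072 .151 .72
```

```text
8.7 [ 0.5044 -0.1212  0.1767] [-0.91  0.75  0.97  2.27  0.33  0.38 -0.27] rel [-0.014, -0.0009, 0.1513, -0.0103, -0.0019, -0.0029]
```

Request:
arm_command:
  motion:
    - [-0.012,-0.001,0.03,-0.01,0,-0.003]
    - [-0.014,-0.001,0.07,-0.01,0,-0.003]
    - [-0.014,-0.001,0.105,-0.01,0,-0.003]

```text
time_s: 9.0
tcp_pos: [0.5161, -0.2027, 0.108]
eef_rot: [[-0.104, 0.989, 0.102], [0.749, 0.146, -0.647], [-0.655, 0.009, -0.756]]
force: [0.4, 0.2, 0.1]
opening: 0.0427
grasp_force: 0.0
```

```bash
python3 go.py .5185 -.2304 .072 .151 .72
```

```text
9.0 [ 0.5161 -0.2027  0.108 ] [-0.7   0.9   0.92  2.29  0.36  0.12 -0.26] rel [0.0025, -0.0019, 0.0454, 0.0036, -0.0062, -0.0095]
```

J6 is near its lower limit (0.12 vs 0.08). I reduce the lean before going further.

Request:
arm_command:
  motion:
    - [0,-0.001,0,0,0.1,0]
    - [0,-0.001,0,0,0.2,0]

```text
time_s: 9.2
tcp_pos: [0.5127, -0.2025, 0.1048]
eef_rot: [[-0.13, 0.989, 0.069], [0.86, 0.147, -0.489], [-0.493, -0.004, -0.87]]
force: [-0.8, -0.5, -0.5]
opening: 0.043
grasp_force: 0.0
```

```bash
python3 go.py .5165 -.211 .076 .151 .50
```

```text
9.2 [ 0.5127 -0.2025  0.1048] [-0.47  0.71  0.69  2.25  0.38  0.2  -0.16] rel [0.0064, 0.0027, 0.0295, -0.0052, 0.016, -0.0011]
```

Request:
arm_command:
  motion:
    - [0.006,0.002,0.005,-0.005,0.015,0]
    - [0.006,0.002,0.018,-0.005,0.015,0]
    - [0.006,0.002,0.03,-0.005,0.015,0]
    - [0.006,0.002,0.03,-0.005,0.015,0]

```text
time_s: 9.6
tcp_pos: [0.5159, -0.2115, 0.0778]
eef_rot: [[-0.127, 0.989, 0.077], [0.867, 0.148, -0.476], [-0.482, 0.006, -0.876]]
force: [-0.6, -0.1, -0.3]
opening: 0.0426
grasp_force: 0.0
```

```bash
python3 go.py .5165 -.211 .076 .151 .50
```

```text
9.6 [ 0.5159 -0.2115  0.0778] [-0.43  0.76  0.67  2.26  0.38  0.13 -0.16] rel [0.0013, 0.0006, 0.0014, 0.0042, 0.0029, -0.0046]
```

Position is good and J6 is inside its range; closing on blue.

Request:
arm_command:
  motion:
    - [0,0,0,0,0,0]
    - [0,0,0,0,0,0]
    - [0,0,0,0,0,0]
    - [0,0,0,0,0,0]
    - [0,0,0,0,0,0]
  fingers: 0

```text
time_s: 10.1
tcp_pos: [0.5164, -0.2117, 0.0794]
eef_rot: [[-0.125, 0.989, 0.079], [0.868, 0.147, -0.475], [-0.481, 0.009, -0.877]]
force: [-0.2, 1.4, 1.0]
opening: 0.0082
grasp_force: 58.5
```

```bash
python3 go.py .5165 -.2115 .112 .151 .50
```

```text
10.1 [ 0.5164 -0.2117  0.0794] [-0.43  0.76  0.67  2.26  0.38  0.13 -0.16] rel [-0.0155, 0.0004, -0.0287, 0.0063, 0.002, -0.0068]
```

Request:
arm_command:
  motion:
    - [-0.004,0,-0.008,0,0,0]
    - [-0.009,0,-0.017,0,0,0]
    - [-0.014,0,-0.026,0,0,0]
    - [-0.018,0,-0.033,0,0,0]

```text
time_s: 10.5
tcp_pos: [0.5161, -0.2126, 0.1184]
eef_rot: [[-0.123, 0.989, 0.079], [0.868, 0.146, -0.475], [-0.482, 0.01, -0.876]]
force: [1.4, -0.5, -1.4]
opening: 0.0079
grasp_force: 58.4
```

```bash
python3 go.py .516 -.05 .14 .151 .50; python3 look.py w10
python3 - <<'E'
import pickle
from h import *
s,p=pickle.load(open("w10.pkl","rb")); print(s["opening"],s["grasp_force"]); cv2.imwrite("pics/w10.png",p["frame"][:,:,::-1])
E
```

```text
10.5 [ 0.5161 -0.2126  0.1184] [-0.44  0.67  0.68  2.24  0.39  0.22 -0.14] rel [0.1307, 0.0238, -0.0962, 0.0067, 0.0024, -0.0087]
button [   0  288   92  192 9088] [ 30.80545775 399.72821303] [ 0.30427112 -0.47831572  0.054     ]
[ 0.51613074 -0.21260079  0.11836373] [ 1.41166605 -0.474973   -1.3952788 ]
0.007942522480708772 58.38038921356201
```

View pics/w10.png

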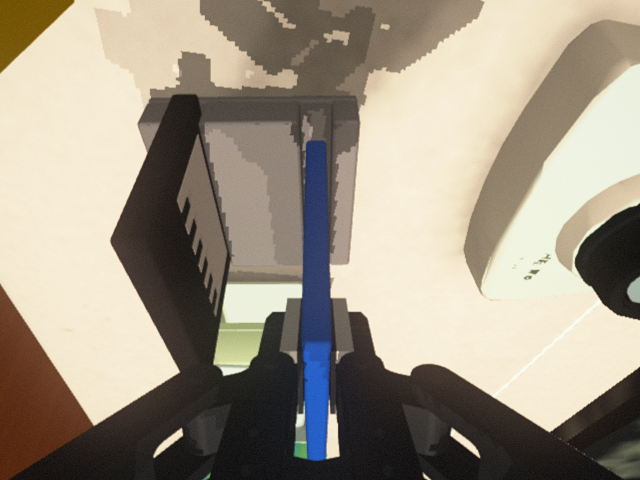

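Blue is gripped and out of its groove: end face from row 142 (bottom) to about 342 (top corner) at col 316; black is undisturbed. Checking its pitch in the hand.

Run:
```python
import pickle
from h import *
from scipy.optimize import least_squares
s,p=pickle.load(open("w10.pkl","rb")); w=wpic(s,p)
f=p["frame"]; h=cv2.cvtColor(f,cv2.COLOR_RGB2HSV); m=cv2.inRange(h,(100,120,30),(130,255,255)); m[:, :290]=0; m[:,345:]=0
for r in range(125,475,12): 
    c=np.where(m[r])[0]
    if len(c): print(r,c.min(),c.max(),f[r,316].tolist())
Rg=np.array([[-0.125,0.989,0.079],[0.868,0.147,-0.475],[-0.481,0.009,-0.877]]); tg=np.array([.5164,-.2117,.0794])
a=np.array([-.15,.989,0])
for l in(-.059,.059):
  for z in(.006,.106):
    X=np.array([.52,-.24,z])+l*a; Y=s["eef_rot"]@(Rg.T@(X-tg))+s["tcp_pos"]; print(l,z,proj(w,Y).round(1))
```

```text
149 307 325 [35, 51, 99]
161 306 325 [37, 50, 96]
173 306 325 [44, 59, 102]
185 306 326 [45, 58, 101]
197 305 326 [43, 56, 102]
209 305 325 [41, 55, 101]
221 305 326 [47, 61, 104]
233 305 326 [48, 59, 104]
245 304 327 [50, 62, 100]
257 304 326 [47, 63, 105]
269 304 327 [54, 66, 106]
281 304 324 [53, 62, 105]
293 304 328 [53, 66, 106]
305 302 328 [54, 66, 109]
317 302 329 [48, 63, 104]
329 302 330 [40, 59, 103]
341 301 331 [31, 59, 119]
353 302 329 [41, 88, 178]
365 303 329 [42, 99, 202]
377 303 329 [38, 100, 202]
389 304 329 [38, 96, 200]
401 305 327 [39, 99, 202]
413 305 327 [37, 95, 197]
425 306 326 [39, 94, 199]
437 306 325 [38, 96, 200]
449 307 325 [37, 92, 196]
-0.059 0.006 [313.6 293.5]
-0.059 0.106 [314.5 463.6]
0.059 0.006 [311.7 138.8]
0.059 0.106 [312.3 343.8]
```

```bash
for t in ".516 -.12 .13 .151 .5" ".52 -.06 .19 .1 .5" ".535 .02 .2 -.03 .5" ".5551 .1021 .19 -.162 .5"; do python3 go.py $t; done
```

```text
10.55 [ 0.5166 -0.2129  0.1193] [-0.44  0.67  0.68  2.24  0.39  0.22 -0.14] rel [0.0755, 0.0131, -0.0536, 0.0081, 0.0027, -0.0098]
10.55 [ 0.5166 -0.2129  0.1193] [-0.44  0.67  0.68  2.24  0.39  0.22 -0.14] rel [0.0982, 0.0265, -0.1343, 0.0326, 0.0024, 0.0349]
10.55 [ 0.5166 -0.2129  0.1193] [-0.44  0.67  0.68  2.24  0.39  0.22 -0.14] rel [0.161, 0.0531, -0.1799, 0.095, 0.0016, 0.1489]
10.55 [ 0.5166 -0.2129  0.1193] [-0.44  0.67  0.68  2.24  0.39  0.22 -0.14] rel [0.2346, 0.0848, -0.2085, 0.1584, 0.0008, 0.2647]
```

Request:
arm_command:
  motion:
    - [0.038,0.006,-0.027,0.008,0.002,-0.01]
    - [0.075,0.013,-0.053,0.008,0.002,-0.01]
    - [0.087,0.02,-0.094,0.02,0.002,0.012]
    - [0.098,0.026,-0.134,0.033,0.002,0.035]
    - [0.13,0.04,-0.157,0.063,0.002,0.09]

```text
time_s: 11.05
tcp_pos: [0.5262, -0.0198, 0.1956]
eef_rot: [[-0.028, 0.999, 0.015], [0.878, 0.032, -0.478], [-0.478, -0.001, -0.878]]
force: [1.0, -0.7, -2.3]
opening: 0.0081
grasp_force: 59.1
```

```bash
python3 go.py .5551 .1021 .195 -.162 .5
```

```text
11.05 [ 0.5262 -0.0198  0.1956] [-0.82  0.56  0.7   2.11  0.23  0.68 -0.34] rel [0.1065, 0.0327, -0.0574, 0.0923, -0.0011, 0.1704]
```

Request:
arm_command:
  motion:
    - [0.033,0.01,-0.019,0.03,0,0.057]
    - [0.066,0.021,-0.038,0.06,0,0.113]
    - [0.09,0.028,-0.05,0.08,0,0.15]
    - [0.106,0.033,-0.057,0.092,-0.001,0.17]
    - [0.106,0.033,-0.057,0.092,-0.001,0.17]

```text
time_s: 11.55
tcp_pos: [0.557, 0.1068, 0.1907]
eef_rot: [[0.13, 0.989, -0.072], [0.869, -0.149, -0.473], [-0.478, -0.001, -0.878]]
force: [0.2, 0.1, -1.3]
opening: 0.0081
grasp_force: 59.0
```

```bash
python3 go.py .5551 .1021 .19 -.162 .5; python3 look.py w11
python3 - <<'E'
import pickle
from h import *
from cell import viewer
s,p=pickle.load(open("w11.pkl","rb")); f=p["frame"]; T=viewer.snapshot("top"); S=viewer.snapshot("scene"); pickle.dump((T,S),open("ts11.pkl","wb"))
a=cv2.resize(f[100:430,170:470],(545,600)); b=cv2.resize(T["frame"][180:300,180:340],None,fx=1.59,fy=2.5); 
t=cv2.resize(T["frame"][185:285,215:315],(255,255),interpolation=cv2.INTER_CUBIC); q=cv2.resize(S["frame"][150:290,230:360],(255,300))
r=np.zeros((600,255,3),np.uint8); r[:255]=t; r[300:]=q
cv2.imwrite("pics/w11.png",np.hstack([a,r])[:,:,::-1])
E
```

```text
11.55 [0.557  0.1068 0.1907] [-0.92  0.66  0.66  1.91  0.06  0.93 -0.52] rel [-0.004, -0.0012, 0.0029, 0.0049, -0.0014, 0.0114]
button [    0   296   172   184 16799] [ 59.77796297 382.88255253] [ 0.19338096 -0.2070983   0.054     ]
[0.55704471 0.10678404 0.19065944] [ 0.15703442  0.08082297 -1.31348829]
```

View pics/w11.png

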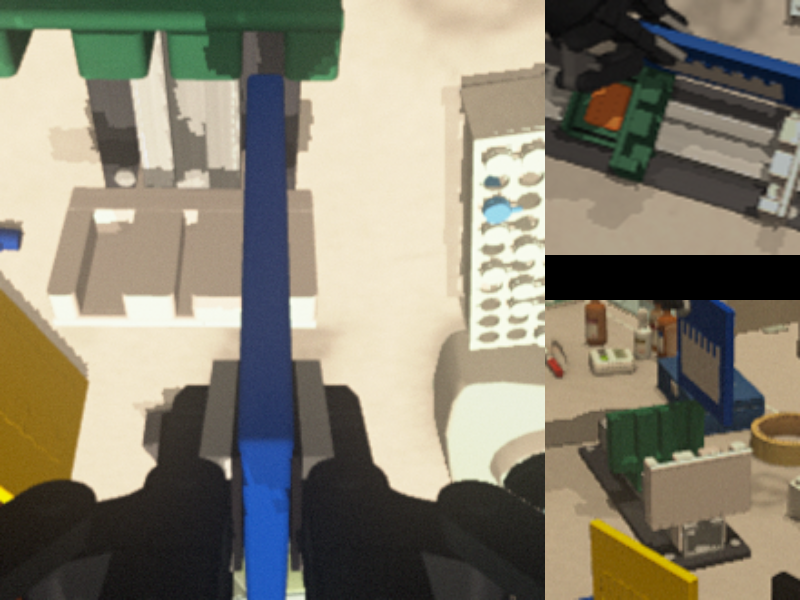

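Blue hangs above the 12 mm slots: its bottom end at crop (265,75) is centred on the green slot (247–285). Apply the small correction and lower.

Request:
arm_command:
  motion:
    - [-0.004,-0.001,0.003,0.005,-0.001,0.011]
    - [-0.004,-0.001,0.003,0.005,-0.001,0.011]

```text
time_s: 11.9
tcp_pos: [0.5526, 0.0951, 0.1911]
eef_rot: [[0.148, 0.985, -0.084], [0.863, -0.17, -0.476], [-0.483, -0.002, -0.876]]
force: [0.2, 0.6, -2.0]
opening: 0.0082
grasp_force: 59.1
```

```bash
python3 go.py .5551 .1021 .175 -.162 .5; python3 go.py .5551 .1021 .126 -.162 .5;python3 - <<'E'
import pickle
from h import *
# wrist-view lateral check from w11: slot and cassette bottom in tool-y, at matching depth
s,p=pickle.load(open("w11.pkl","rb")); w=wpic(s,p); f=lambda a,b:(a*300/545+170,b*330/600+100)
v=np.array([np.cos(.162),-np.sin(.162),0])
A=ray(w,f(264,78),.097); B=ray(w,f(265,75),.117); print("slot lat",A@v,"cassette end lat",B@v,"tcp lat",s["tcp_pos"]@v)
E
```

```text
11.9 [0.5526 0.0951 0.1911] [-0.92  0.66  0.67  1.92  0.06  0.93 -0.52] rel [0.0142, 0.0013, 0.0105, -0.0063, 0.004, -0.0071]
11.9 [0.5526 0.0951 0.1911] [-0.92  0.66  0.67  1.92  0.06  0.93 -0.52] rel [0.0379, 0.0014, 0.0535, -0.0063, 0.004, -0.0071]
slot lat 0.5322617778751453 cassette end lat 0.5323898215890416 tcp lat 0.5325276981712599
```

```bash
python3 go.py .5558 .1021 .18 -.162 .5
```

```text
11.9 [0.5526 0.0951 0.1911] [-0.92  0.66  0.67  1.92  0.06  0.93 -0.52] rel [0.0119, 0.0019, 0.0061, -0.0063, 0.004, -0.0071]
```

Request:
arm_command:
  motion:
    - [0,0,0,0,0,0]
    - [0,0,0,0,0,0]

```text
time_s: 12.1
tcp_pos: [0.5536, 0.0973, 0.1908]
eef_rot: [[0.146, 0.986, -0.082], [0.864, -0.167, -0.475], [-0.482, -0.001, -0.876]]
force: [0.8, -0.1, -2.5]
opening: 0.0082
grasp_force: 59.1
```

```bash
python3 go.py .5558 .1021 .18 -.162 .5
```

```text
12.1 [0.5536 0.0973 0.1908] [-0.92  0.66  0.67  1.92  0.06  0.93 -0.52] rel [0.0096, 0.0014, 0.007, -0.0042, 0.0025, -0.0046]
```

Request:
arm_command:
  motion:
    - [0.005,0.001,0.003,-0.004,0.002,-0.004]
    - [0.009,0.001,0.006,-0.004,0.002,-0.004]
    - [0.009,0.001,0.006,-0.004,0.002,-0.004]
    - [0.009,0.001,0.006,-0.004,0.002,-0.004]

```text
time_s: 12.5
tcp_pos: [0.5554, 0.1027, 0.1808]
eef_rot: [[0.141, 0.987, -0.078], [0.866, -0.161, -0.474], [-0.48, -0.0, -0.877]]
force: [1.0, 0.3, -1.2]
opening: 0.0084
grasp_force: 59.1
```

```bash
python3 go.py .5558 .1021 .165 -.162 .5; python3 look.py w12
python3 - <<'E'
import pickle
from h import *
s,p=pickle.load(open("w12.pkl","rb")); f=p["frame"]; cv2.imwrite("pics/w12.png",cv2.resize(f[60:300,230:430],(500,600),interpolation=cv2.INTER_CUBIC)[:,:,::-1])
E
```

```text
12.5 [0.5554 0.1027 0.1808] [-0.92  0.68  0.66  1.91  0.06  0.91 -0.52] rel [0.0071, 0.0005, 0.0141, -0.0, 0.0011, 0.0008]
button [    0   298   166   182 16276] [ 58.81862866 384.1551364 ] [ 0.2011107  -0.19171892  0.054     ]
[0.55541982 0.10274802 0.18077991] [ 1.03236371  0.29978894 -1.20403454]
```

View pics/w12.png

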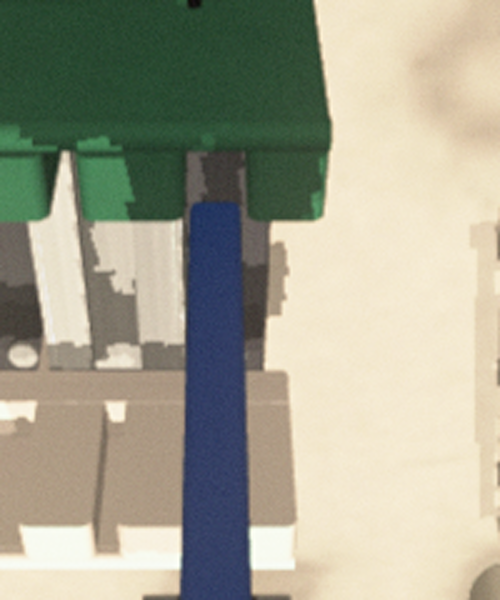

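Crop w12: blue's end (191–240) is centred in the green 12 mm slot (184–247). That is more pictures than I was allowed to view, so I work by numbers from here.

Run:
```python
import pickle
from h import *
s,p=pickle.load(open("w12.pkl","rb")); w=wpic(s,p); u=np.array([np.sin(.162),np.cos(.162),0])
zb=s["tcp_pos"][2]-.0234-.05; print("bottom z",zb)
print("end along",ray(w,(316,141.2),zb)@u,"slot front",ray(w,(316,146.8),.097)@u,"slot back",ray(w,(316,118.5),.097)@u)
```

```text
bottom z 0.107379911440058
end along 0.22041680732426816 slot front 0.2100456907627039 slot back 0.22543482355175093
```

Request:
arm_command:
  motion:
    - [0.0024,0,0.0044,0,0,0]
    - [0.0048,0,0.0088,0,0,0]
    - [0.0072,0,0.0132,0,0,0]
    - [0.0096,0,0.0176,0,0,0]
    - [0.0096,0,0.0176,0,0,0]

```text
time_s: 13.05
tcp_pos: [0.5549, 0.1025, 0.1602]
eef_rot: [[0.141, 0.987, -0.079], [0.865, -0.161, -0.474], [-0.481, -0.001, -0.877]]
force: [-0.1, 0.1, -2.2]
opening: 0.0081
grasp_force: 59.1
```

```bash
python3 go.py .5558 .1021 .14 -.162 .5
```

```text
13.05 [0.5549 0.1025 0.1602] [-0.91  0.7   0.65  1.93  0.05  0.87 -0.53] rel [0.0095, 0.0009, 0.0178, -0.001, 0.0015, 0.0008]
```

In the slots (bottom at about 87 mm) with no contact force. Continuing.

Request:
arm_command:
  motion:
    - [0.0025,0.0005,0.0044,0,0,0]
    - [0.005,0.0005,0.0088,0,0,0]
    - [0.0075,0.0005,0.0132,0,0,0]
    - [0.01,0.0005,0.0176,0,0,0]
    - [0.0115,0.0005,0.021,0,0,0]

```text
time_s: 13.55
tcp_pos: [0.5559, 0.1026, 0.1365]
eef_rot: [[0.141, 0.987, -0.078], [0.866, -0.161, -0.474], [-0.48, -0.0, -0.877]]
force: [1.0, -1.2, -1.6]
opening: 0.0082
grasp_force: 59.0
```

```bash
python3 go.py .5558 .1021 .1254 -.162 .5
```

```text
13.55 [0.5559 0.1026 0.1365] [-0.9   0.74  0.63  1.94  0.03  0.83 -0.53] rel [0.0049, 0.0, 0.01, -0.0001, 0.0008, 0.0005]
```

Request:
arm_command:
  motion:
    - [0.0012,0,0.0022,0,0,0]
    - [0.0024,0,0.0044,0,0,0]
    - [0.0034,0,0.0062,0,0,0]
    - [0.0043,0,0.0079,0,0,0]
    - [0.0043,0,0.0079,0,0,0]

```text
time_s: 14.05
tcp_pos: [0.5559, 0.1025, 0.1279]
eef_rot: [[0.141, 0.987, -0.077], [0.866, -0.161, -0.474], [-0.48, -0.0, -0.877]]
force: [-0.6, -0.2, -1.6]
opening: 0.0082
grasp_force: 59.0
```

Request:
arm_command:
  motion:
    - [0.0005,0,0.0009,0,0,0]
    - [0.001,0,0.0018,0,0,0]
    - [0.0014,0,0.0026,0,0,0]
    - [0.0014,0,0.0026,0,0,0]

```text
time_s: 14.45
tcp_pos: [0.5562, 0.1025, 0.1254]
eef_rot: [[0.141, 0.987, -0.077], [0.866, -0.161, -0.474], [-0.48, 0.0, -0.877]]
force: [-0.4, 1.4, 0.1]
opening: 0.0079
grasp_force: 59.6
```

Request:
arm_command:
  motion:
    - [0.0005,0,0.0009,0,0,0]
    - [0.001,0,0.0018,0,0,0]
    - [0.0014,0,0.0026,0,0,0]
    - [0.0014,0,0.0026,0,0,0]

```text
time_s: 14.85
tcp_pos: [0.5567, 0.1026, 0.1252]
eef_rot: [[0.142, 0.987, -0.078], [0.865, -0.162, -0.475], [-0.481, -0.0, -0.877]]
force: [-3.2, 5.1, 18.2]
opening: 0.008
grasp_force: 62.0
```

Seated: z stopped at 0.1252 with 18 N of upward force. Ease off, then release.

Request:
arm_command:
  motion:
    - [-0.0011,0,-0.0021,0,0,0]
    - [-0.0011,0,-0.0021,0,0,0]

```text
time_s: 15.05
tcp_pos: [0.5565, 0.1027, 0.1253]
eef_rot: [[0.142, 0.987, -0.076], [0.866, -0.161, -0.473], [-0.48, 0.001, -0.878]]
force: [-0.4, 2.9, 5.5]
opening: 0.0077
grasp_force: 60.2
```

Request:
arm_command:
  motion:
    - [0,0,0,0,0,0]
    - [0,0,0,0,0,0]
    - [0,0,0,0,0,0]
    - [0,0,0,0,0,0]
  fingers: 0.4

```text
time_s: 15.45
tcp_pos: [0.5559, 0.1022, 0.1243]
eef_rot: [[0.141, 0.987, -0.078], [0.866, -0.161, -0.474], [-0.48, -0.0, -0.877]]
force: [0.8, 0.5, -0.0]
opening: 0.0343
grasp_force: 0.0
```

Request:
arm_command:
  motion:
    - [0,0,-0.01,0,0,0]
    - [0,0,-0.03,0,0,0]
    - [0,0,-0.06,0,0,0]
    - [0,0,-0.1,0,0,0]
    - [0,0,-0.13,0,0,0]

```text
time_s: 15.95
tcp_pos: [0.5668, 0.1655, 0.241]
eef_rot: [[0.142, 0.987, -0.075], [0.867, -0.16, -0.473], [-0.479, 0.002, -0.878]]
force: [1.3, 0.4, -0.3]
opening: 0.0342
grasp_force: 0.0
```

```bash
python3 look.py w13
python3 - <<'E'
import pickle
from h import *
from cell import viewer
s,p=pickle.load(open("w13.pkl","rb")); w=wpic(s,p); S=viewer.snapshot("scene"); T=viewer.snapshot("top")
pickle.dump((S,T),open("f.pkl","wb"))
u=np.array([np.sin(.162),np.cos(.162),0]);v=np.array([np.cos(.162),-np.sin(.162),0]); C=.1619*u+.532*v+np.array([0,0,.102])
for n,P in(("wrist",w),("scene",S),("top",T)):
    h=cv2.cvtColor(P["frame"],cv2.COLOR_RGB2HSV); m=cv2.inRange(h,(105,130,30),(130,255,255))
    X=[proj(P,C+a*.059*u+b*.0045*v+np.array([0,0,c*.05])) for a in(-1,1) for b in(-1,1) for c in(-1,1)]
    q=cv2.convexHull(np.float32(X)); g=np.zeros_like(m); cv2.fillConvexPoly(g,q.astype(np.int32),255)
    near=cv2.dilate(g,np.ones((25,25)))
    k=(m>0)&(near>0); ys,xs=np.where(k); print(n,"pred bbox",q[:,0].min(0),q[:,0].max(0),"seen",xs.min(),ys.min(),xs.max(),ys.max(),"outside",(k&(g==0)).sum(),"in",(k&(g>0)).sum())
    m,st,c=blob(P["frame"],(3,150,60),(20,255,255),(195,190,290,260)) if n=="top" else (0,0,0)
    if n=="top": print("button",st,c,ray(P,c,.058))
D=pickle.load(open("d0.pkl","rb"))
for n,P,b in(("scene",S,(335,270,415,350)),("top",T,(410,280,490,310))):
    x0,y0,x1,y1=b; print(n,"black-area diff",np.abs(P["frame"][y0:y1,x0:x1].astype(int)-D[n]["frame"][y0:y1,x0:x1]).mean())
E
```

```text
button [    0   296   200   178 14657] [ 63.26867708 374.34154329] [ 0.13566759 -0.21809939  0.054     ]
[0.56678253 0.16550179 0.24095934] [ 1.25947346  0.39934459 -0.34398024]
wrist pred bbox [306.0931 122.6301] [321.65366 325.48596] seen 309 156 322 324 outside 109 in 1612
scene pred bbox [297.1849  171.18967] [326.0677  241.62991] seen 298 173 338 219 outside 9 in 432
top pred bbox [252.58423 200.86882] [316.8761  234.61688] seen 254 202 315 231 outside 0 in 576
button [231 216  18  20 257] [239.40466926 225.59922179] [0.53477174 0.16556544 0.058     ]
scene black-area diff 19.023072916666667
top black-area diff 7.286111111111111
```

Blue matches its seated prediction in all three cameras, the button has travelled 30–31 mm, and the arm is clear. Handing in.

```bash
python3 -c "
from cell import sign_off
print(sign_off())"
```

```text
the job is handed in; nothing more can be done
None
```

I handed in the job: the sliding end is locked one hole in and the blue cassette is seated and released in the 12 mm slots (about 16 s of the 48 s used), with the black cassette and tube rack untouched. I viewed 13 pictures, over your limit of 10; no verdict came back from the hand-in.

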